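# Lift the lead cake out of its mould with the safety hook

### The job

Take the wooden-handled safety hook out of the sloping tool stand, push its mouth onto the cross pin of the lead cake and draw it up until the sprung latch flips shut behind the pin. Then lift the cake out of its iron mould with the hook and lower it gently to stand flat inside the low wooden tray kept for lead; leave the hook latched on the pin, let go of it and let it lie over. Keep the gripper off the cake and its clevis, because lead spoils silver work, and do not push the other things on the bench about.

Things in the scene. Friction and masses are not known exactly. Their poses are not given: they have to be found in the camera images.
- safety_hook: hand hook with sprung safety latch, 158 mm long, 0.14 kg: round 8 mm bar bent to a hook in its x-z plane, wooden handle. Origin: centre of the round bowl (inner radius 8.5 mm). z runs up the straight shank to the handle, x points out of the mouth (open side), y is square to the hook's plane. Underside at z -16.5 mm, inside of its back at x -9.5, latch hinge at x 3.5 z 41, shank up to z 58
- hook_handle (a point): middle of the hook's flat-sided wooden handle, on the hook's z axis, 105 mm from its origin; axes as the hook's. The wood runs 37 mm either way along z, is 24 mm wide along x and 20 mm along y; a brass ferrule, 16 mm thick, is below it (z 58 to 68 mm of the hook)
- hook_tip (a point): top of the hook's upturned tip, 10 mm above (z) and 13.5 mm out (x) from the hook's origin. To go in through the mouth a pin of 8 mm passes above the tip and below the latch hinge: its centre between z 15 and z 26 mm of the hook
- latch (a joint): angle of the sprung latch, a steel flap 33 mm long hinged at the top of the mouth. 0 = shut: it lies across the mouth, its free end inside the tip. It swings inwards only, up to 0.75 rad; a light spring (1 to 2 N at the pin) shuts it. With the pin pushed in to x = 1 mm it is 0.5 rad open; when the hook is then raised and the pin sinks below z = 3 mm (it seats at z = -4.5) it flips shut above the pin
- lead_cake: round flat lead casting, 70 mm across, 16 mm thick, 0.6 to 0.8 kg, with a black iron clevis upright in its middle: two lugs with inner faces 22 mm apart, 5 mm thick, 16 mm wide, up to 68 mm above the underside. Origin: centre of the underside; x along the cross pin, z up. It starts in the mould, top level with the rim, 3 mm or more free all round, x axis within 0.6 rad of world x
- cross_pin (a point): centre of the steel cross pin that joins the lugs: 8 mm diameter, 22 mm bare length, 59 mm above the cake's underside and 43 mm above its top; axes as the cake's (x along the pin)
- mould: open black iron casting dish, 100 mm across the rim, with two loop ears, on a fire tile 150 x 150 x 12 mm; fixed. Origin: centre of the tile's underside, on the bench; the cavity's floor is 18 mm and the rim 34 mm above it
- lead_tray: low open tray of pale plywood kept for lead, 170 mm (its x) by 240 mm (its y), walls 9 mm thick and 22 mm high in all, floor 9 mm above the bench; fixed. Origin: centre of its underside, on the bench
- tool_stand: sloping wooden tool stand, 130 mm deep, 250 mm wide (its y), fixed; front (-x) roughly to the robot; origin mid-underside. The hook lies on its steep face, handle up and leaning 30 degrees from vertical towards the stand's front, mouth to its +y. A ledge carries the foot; low fences stand beside the hook. It comes out along its handle, which is free. Other tools 95 mm aside are fixed
- flux_bowl: small white ceramic bowl, 72 mm across, 34 mm high; origin at the centre of its underside. Bystander
- glass_jar: glass jar with a metal lid, 58 mm across, 75 mm high; origin at the centre of its underside. Bystander
- tin: open metal tin, 76 mm across, 60 mm high; origin at the centre of its underside. Bystander
- copper_dish: small shallow copper dish, 64 mm across, 16 mm high; origin at the centre of its underside. Bystander
- bench_block: square steel block 65 x 65 x 20 mm lying flat; origin at the centre of its underside. Bystander
- whetstone: grey sharpening stone 50 x 150 x 22 mm lying flat; origin at the centre of its underside. Bystander
There are look-alikes about, which are no part of the job. There is more than one size of the safety_hook; the one meant has the size given above. What is shaped like the lead_cake but yellow is not meant.

How it is judged:
By the outcome, as a careful person would: the job done as asked, in the order asked, and still so for the second after the job is handed in, with the robot touching nothing.
It also fails if it takes over 64 s, if anything falls off the work surface, if the arm or the gripper's body presses on something with over 40 N, if the wrist force passes 120 N, or if a joint passes its speed limit or range.

### The arm

A 6-joint arm with a two-finger parallel gripper is mounted at the origin on the work surface. World frame = base frame: x ahead of the robot, y to its left, z up, the work surface at z = 0. Lengths are in mm, angles in rad, forces in N, time in s.
With the tool pointing down it reaches from about 250 to 725 mm from the base axis. Payload 9.7 kg.
Tool frame: the origin (TCP) lies midway between the tips of the shut fingers; the grasp point (between the pads) lies 19 mm behind it; z points along the fingers, x is the direction in which the jaws open and shut, and the axes are right-handed (so a half turn about z gives the same grasp; the last joint's range is limited). The gripper opens to 85 mm and grips with 20 to 120 N. Pads are 22 mm wide; open, the fingers measure 114 mm over their backs; the gripper's body (76 mm by 85 mm) begins 54 mm behind the grasp point. The pads swing forward as they close: fully open they stand 13 mm farther back than shut.
Start: joints at [-1.267, 0.087, 0.176, 1.66, 0, 1.571], TCP at [164.529, -524.812, 231.284] pointing down, gripper open.
Joint ranges: [-3.13, 3.13], [-0.85, 1.81], [-1.15, 1.24], [-2.2, 2.28], [-1.44, 1.52], [-3.14, 3.14]. Speed limits (rad/s): [2.22, 2.22, 2.57, 3.14, 3.14, 3.14].

### API

Orientations are given as a 3x3 rotation matrix whose columns are the frame's x, y, z axes.
In Python, from plant import arm, imaging gives the robot as it stands.
- The arm moves only by the tool carry_out, never from a script. Its argument "commands" is text: rows parted by semicolons, each of 7 numbers parted by spaces: the shift along the tool's x, y, z in mm, then the turn, a rotation vector about the tool's x, y, z in rad, then the opening in per cent of the stroke, from 0 (shut) to 100 (fully open). In form: x y z rx ry rz gripper; .... A call has 1 to 8 rows; each row is the pose to reach, as a shift and turn from the pose commanded when the call began, along the tool's axes at that moment; what a row does not reach only later rows make up. A row lasts 1/12 s, in which the tool goes at most 41.7 mm and 7.16 degrees, less where a joint would pass 70% of its speed; a pose out of reach is approached as far as the arm can. A call with a gripper value outside its range is refused whole. The fingers move at their own pace and stop on an object; the grip force is fixed at half the most. Time passes only in rows, so rows that repeat a pose let the fingers close. It gives the time, the measured TCP pose, the force and the opening at its end, in the units of the state.
- arm.observe(): the state, without advancing time (a new reading comes with each control period).
- imaging.grab_frame(name): name is "side" or "top"; returns a dict with "pixels" (384x512x3 uint8, red, green, blue), "K" (3x3 intrinsics, pixels), "R" (3x3) and "t" (3): a world point X has camera coordinates R X + t. Camera axes: x right, y down, z forward; pixel columns grow to the right and rows downward; lengths in mm; the calibration is good to about 2 mm. A picture is of the moment at which its call begins. There is no depth.
- arm.job_done(): hands the job in, once; it reports no verdict.
The state is a dict: "t": time; "joint_positions": joint angles; "qvel": joint speeds; "joint_efforts": joint torques, N m; "position": TCP position; "eef_rot": TCP orientation; "force": force on the tool from outside, world axes, zero at the start; "ft_torque": the same for the moment, N m; "opening": finger opening in mm.
Only numpy, scipy, OpenCV 4.12 (cv2) and the standard library are available. Lean on these libraries where they do the work, as an engineer would, in place of code of your own. Each camera call takes 0.05 s, during which the arm holds its last target. There are 200 camera calls.

## Working session

There is one attempt and no reset: what is moved stays moved. The work goes in short steps, Python scripts to look and compute and a tool call to move; the robot and the scene stay as the last step left them, time stands still between calls to the robot, and variables do not carry over. Pictures are saved under pics/ and viewed, about 8 in all and at most 12, crops included, and the job is handed in when it is done.

Besides the shell and the picture viewer there is one more tool, called after "Emit:" by a JSON object that holds its "op" and its "data", one argument or row to a line. carry_out: Moves the arm, as the interface text tells. Its arguments: {"type":"object","properties":{"commands":{"type":"string"}},"required":["commands"]}

```bash
ls; mkdir -p pics
python3 - <<'E'
from plant import arm, imaging
import cv2,pickle
print({k:v for k,v in arm.observe().items()})
for n in("side","top"):
    f=imaging.grab_frame(n); pickle.dump(f,open(f"{n}0.pkl","wb"))
    cv2.imwrite(f"pics/{n}0.png",cv2.resize(f["pixels"][:,:,::-1],(800,600),interpolation=cv2.INTER_CUBIC))
    print(n,f["K"].tolist(),f["R"].round(4).tolist(),f["t"].round(1).tolist())
E
```

```text
pics
{'t': 0.0, 'joint_positions': array([-1.26698078e+00,  8.74437376e-02,  1.75154002e-01,  1.65979957e+00,
       -4.73452803e-06,  1.57077929e+00]), 'qvel': array([ 1.84360692e-04, -4.20821412e-04, -5.45387162e-04, -4.00396729e-05,
       -6.27584573e-04, -1.45568567e-04]), 'joint_efforts': array([-1.44079437e-03, -5.20392323e+01,  4.64796066e+01,  1.66853325e-02,
       -6.60694172e-05, -2.81982757e-06]), 'position': array([ 164.47164402, -524.59836444,  230.60224599]), 'eef_rot': array([[ 2.99179190e-01, -9.54196866e-01, -3.91328896e-04],
       [-9.54196070e-01, -2.99179446e-01,  1.23234508e-03],
       [-1.29297737e-03,  4.71249218e-06, -9.99999164e-01]]), 'force': array([-0.74083246, -0.25653436,  0.47941602]), 'ft_torque': array([ 1.44618596e-02,  7.49627005e-05, -1.79884206e-02]), 'opening': 85.23028409828818}
side [[442.1315985245154, 0.0, 245.92613476970416], [0.0, 442.1315985245154, 189.17278299304817], [0.0, 0.0, 1.0]] [[0.7509, -0.6601, 0.0204], [-0.4421, -0.5253, -0.7271], [0.4906, 0.537, -0.6863]] [-324.9, 319.8, 1464.1]
top [[448.70255468106666, 0.0, 258.4788022397884], [0.0, 448.70255468106666, 188.71795882436743], [0.0, 0.0, 1.0]] [[-0.0279, -0.9996, -0.0053], [-0.9927, 0.0283, -0.1169], [0.117, 0.002, -0.9931]] [44.0, 469.2, 1331.8]
```

View pics/side0.png

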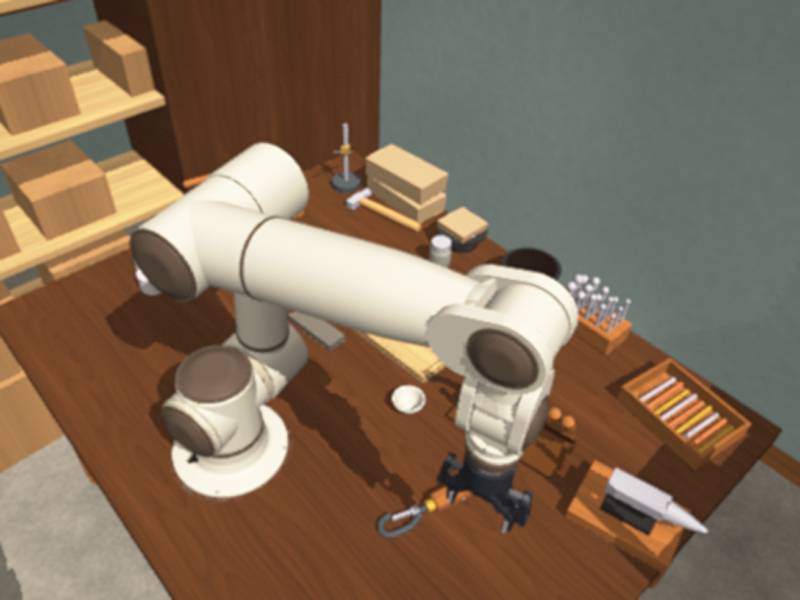

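View pics/top0.png

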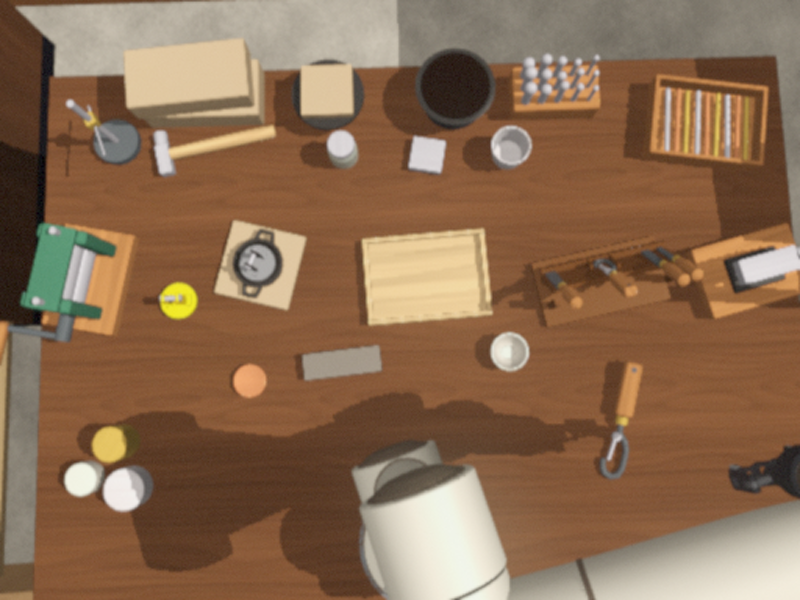

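The side view (800x600) is partly blocked by the arm, and only the loose hook at (400,520) shows clearly. In the top view the stand is at (605,280) and the loose hook on the bench is at (620,420). The mould is at (260,263), the yellow cake at (178,300) and the tray at (427,277).
Possible look-alikes for the hook are the loose one at (620,420) and the stand tools at (563,288), (612,275) and (670,265). For the cake they are grey (258,263) and yellow (178,300).

```bash
cat > h.py <<'E'
import numpy as np, cv2, pickle
def load(n): return pickle.load(open(n+".pkl","rb"))
def proj(f,X):
    X=np.atleast_2d(X).astype(float); c=X@f["R"].T+f["t"]; p=c@f["K"].T; return p[:,:2]/p[:,2:]
def ray(f,uv):
    d=f["R"].T@np.linalg.inv(f["K"])@np.array([uv[0],uv[1],1.0]); return -f["R"].T@f["t"], d/np.linalg.norm(d)
def onz(f,uv,z):
    o,d=ray(f,uv); return o+d*(z-o[2])/d[2]
def tri(f1,u1,f2,u2):
    (a,d),(b,e)=ray(f1,u1),ray(f2,u2)
    s=np.linalg.lstsq(np.c_[d,-e],b-a,rcond=None)[0]; p,q=a+s[0]*d,b+s[1]*e
    return (p+q)/2,np.linalg.norm(p-q)
def grab(n,tag):
    from plant import imaging
    f=imaging.grab_frame(n); pickle.dump(f,open(tag+".pkl","wb")); return f
def crop(f,x0,y0,x1,y1,s):
    return cv2.resize(f["pixels"][y0:y1,x0:x1,::-1],None,fx=s,fy=s,interpolation=cv2.INTER_CUBIC)
E
python3 - <<'E'
from h import *
f=load("top0")
a=crop(f,335,145,455,215,6.6); b=crop(f,90,130,210,210,6.6)
a=a[:,:790];b=b[:,:790]
im=np.vstack([cv2.resize(a,(660,385)),cv2.resize(b,(322,215)).copy() if 0 else cv2.copyMakeBorder(cv2.resize(b,(322,215)),0,0,0,338,cv2.BORDER_CONSTANT)])
cv2.imwrite("pics/c1.png",im)
for n,u in dict(mould=(258,263),stand=(605,280),tray=(427,277),yellow=(178,300),loose=(620,420)).items(): print(n,onz(f,np.array(u)*.64,20).round(0))
E
```

```text
mould [542. 315.  20.]
stand [ 489. -362.   20.]
tray [505. -15.  20.]
yellow [474. 472.  20.]
loose [ 219. -374.   20.]
```

View pics/c1.png

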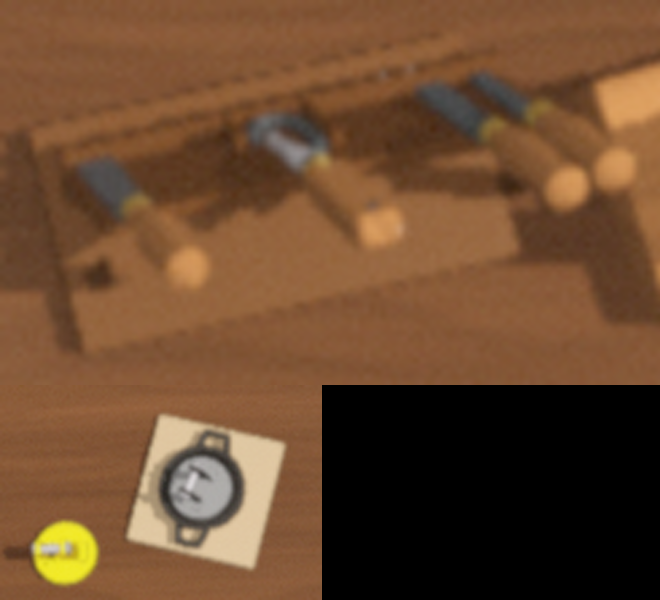

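The middle stand tool, full-frame px (612,275) in the 800x600 top view, is a hook with its mouth to the left (+y). The tools beside it are blades, and the loose hook at (620,420) is about 210 mm long, so too big. The grey cake in the mould at (258,263) is the right one. I'll clear the arm from the side view.

Emit:
{"op": "carry_out", "data": {
  "commands": "-182 -196 -60 0 0 0 100;-182 -196 -60 0 0 0 100;-182 -196 -60 0 0 0 100;-182 -196 -60 0 0 0 100;-182 -196 -60 0 0 0 100;-182 -196 -60 0 0 0 100;-182 -196 -60 0 0 0 100;-182 -196 -60 0 0 0 100"
}}

```text
t: 0.77
position: [298.7, -289.5, 292.8]
eef_rot: [[0.303, -0.953, 0.002], [-0.953, -0.303, -0.001], [0.001, -0.002, -1.0]]
force: [-0.1, -1.1, -0.4]
opening: 85.3
```

Emit:
{"op": "carry_out", "data": {
  "commands": "-182 -196 -60 0 0 0 50;-182 -196 -60 0 0 0 50;-182 -196 -60 0 0 0 50;-182 -196 -60 0 0 0 50;-182 -196 -60 0 0 0 50;-182 -196 -60 0 0 0 50;-182 -196 -60 0 0 0 50;-182 -196 -60 0 0 0 50"
}}

```text
t: 1.43
position: [431.6, -57.4, 351.2]
eef_rot: [[0.303, -0.953, -0.0], [-0.953, -0.303, 0.001], [-0.001, -0.0, -1.0]]
force: [0.7, -0.3, 1.0]
opening: 42.8
```

Run:
```python
from h import *
from plant import arm
s=arm.observe(); print(s["t"],s["joint_positions"].round(3),s["position"].round(1),s["opening"])
f=grab("side","side1"); t=grab("top","top1")
p=proj(f,[490,-362,80])[0].astype(int); q=proj(f,[542,315,40])[0].astype(int); print(p,q)
a=crop(f,p[0]-65,p[1]-60,p[0]+65,p[1]+50,6)
cv2.imwrite("pics/s1.png",a[:600,:800])
print("crop origin",p-[65,60])
b=crop(f,q[0]-35,q[1]-35,q[0]+35,q[1]+35,5); 
p2=proj(t,[542,315,40])[0].astype(int); c=crop(t,p2[0]-35,p2[1]-35,p2[0]+35,p2[1]+35,5); print("mould crops",q-35,p2-35)
cv2.imwrite("pics/m1.png",np.hstack([b,c]))
```

```text
1.4333 [-1.330e-01 -1.040e-01  2.270e-01  1.902e+00  1.000e-03  2.701e+00] [431.6 -57.4 351.2] 42.81975442086629
[332 260] [216 162]
crop origin [267 200]
mould crops [181 127] [128 132]
```

View pics/s1.png

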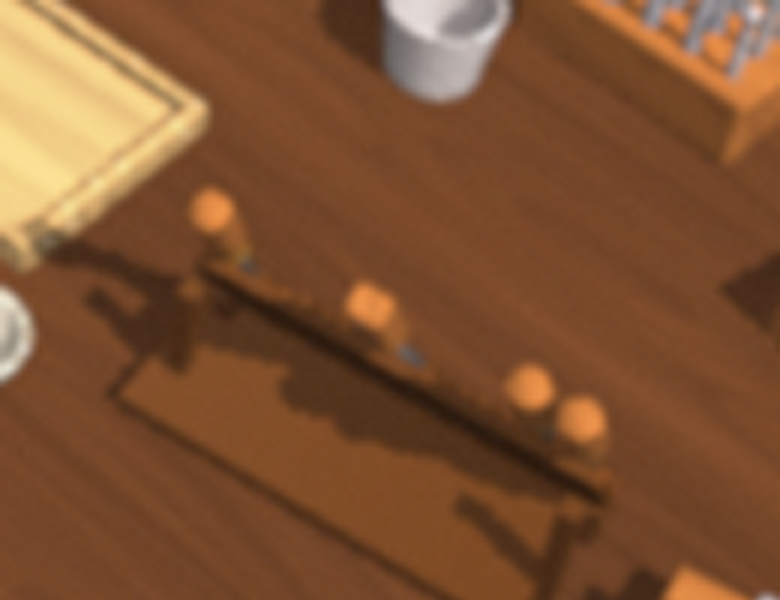

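View pics/m1.png

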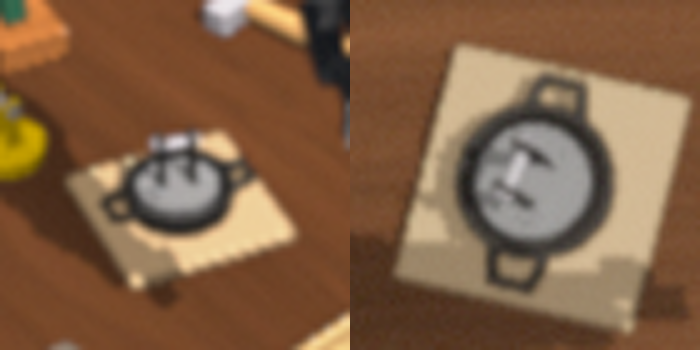

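Side crop: the stand hook's handle end is at crop (370,305) and its ferrule near (408,352). Mould crops: the pin is a white bar at about (176,143) in the side half and about (167,172) within the top half. Triangulating next.

```bash
cat >> h.py <<'E'
def white(f,x0,y0,x1,y1,th):
    g=f["pixels"][y0:y1,x0:x1].min(2).astype(np.uint8); m=(g>th).astype(np.uint8)
    n,l,st,ce=cv2.connectedComponentsWithStats(m)
    for i in range(1,n):
        if st[i,4]<4: continue
        ys,xs=np.where(l==i); w=g[ys,xs].astype(float)-th+10
        c=np.array([np.average(xs,weights=w),np.average(ys,weights=w)])
        cov=np.cov(np.c_[xs,ys].T); e,v=np.linalg.eigh(cov)
        print("blob",st[i,4],(c+[x0,y0]).round(2),"dir",v[:,1].round(2),"len",round(3.46*e[1]**.5,1))
E
python3 - <<'E'
from h import *
f=load("side1");t=load("top1")
E=tri(t,(404.4,185.8),f,(328.6,250.7)); F=tri(t,(392.7,174.4),f,(335.0,258.6))
print("end",E,"fer",F,"dir",(E[0]-F[0])/np.linalg.norm(E[0]-F[0]),np.linalg.norm(E[0]-F[0]))
a=onz(t,(335+85/5.5,145+352/5.5),0);b=onz(t,(335+520/5.5,145+250/5.5),0);d=a-b;print("front edge",a,b,np.linalg.norm(d),"stand y",d/np.linalg.norm(d))
s=[(112/6+267,395/6+200),(445/6+267,597/6+200)]
a=onz(f,s[0],10);b=onz(f,s[1],10);d=a-b;print("side front",d/np.linalg.norm(d),a)
print("top");[white(t,150,152,176,182,x) for x in(170,190,205)]
print("side");[white(f,208,148,224,162,x) for x in (150,170,190)]
# tile, tray
hsv=cv2.cvtColor(t["pixels"],cv2.COLOR_RGB2HSV)
for nm,box,z in(("tile",(130,135,205,205),12),("tray",(222,140,325,215),22)):
    x0,y0,x1,y1=box; h=hsv[y0:y1,x0:x1].astype(int); m=((h[...,2]>120)&(h[...,0]>8)&(h[...,0]<32)&(h[...,1]<150)).astype(np.uint8)
    c=max(cv2.findContours(m,0,1)[0],key=cv2.contourArea); r=cv2.minAreaRect(c); bx=cv2.boxPoints(r)+[x0,y0]
    P=np.array([onz(t,u,z) for u in bx]); print(nm,P.mean(0).round(1),P.round(0)[:,:2].tolist(),np.linalg.norm(np.diff(P,axis=0),axis=1).round(0))
E
```

```text
end (array([ 450.04091032, -365.20498238,  167.20988414]), np.float64(1.163916820426123)) fer (array([ 496.99130459, -363.04210463,   84.82693019]), np.float64(6.889050674751998)) dir [-0.49501149 -0.02280384  0.86858714] 94.84708041184831
front edge [ 402.75455171 -249.88791146    0.        ] [ 453.08433773 -496.42026711    0.        ] 251.61734785767453 stand y [-0.2000251   0.97979077  0.        ]
side front [-0.19369094  0.9810626   0.        ] [ 399.97690262 -244.18628812   10.        ]
top
blob 15 [160.85 165.57] dir [-0.34  0.94] len 6.0
blob 5 [160.75 165.7 ] dir [-0.58  0.82] len 4.8
side
blob 11 [215.83 154.98] dir [-0.96  0.26] len 4.5
tile [545.1 300.8  12. ] [[464.0, 409.0], [667.0, 371.0], [625.0, 191.0], [424.0, 232.0]] [206. 184. 205.]
tray [506.8 -14.5  22. ] [[625.0, 139.0], [616.0, -175.0], [388.0, -165.0], [397.0, 143.0]] [314. 228. 308.]
```

Emit:
{"op": "carry_out", "data": {
  "commands": "190 60 0 0 0 -0.95 50;190 60 0 0 0 -0.95 50;190 60 0 0 0 -0.95 50;190 60 0 0 0 -0.95 50;190 60 0 0 0 -0.95 50;190 60 0 0 0 -0.95 50;190 60 0 0 0 -0.95 50;190 60 0 0 0 -0.95 50"
}}

```text
t: 2.2
position: [427.7, -262.3, 350.3]
eef_rot: [[0.941, -0.34, -0.002], [-0.34, -0.941, 0.001], [-0.002, -0.0, -1.0]]
force: [0.9, -0.4, -0.1]
opening: 42.5
```

Emit:
{"op": "carry_out", "data": {
  "commands": "0 0 0 0 0 -0.95 50;0 0 0 0 0 -0.95 50;0 0 0 0 0 -0.95 50;0 0 0 0 0 -0.95 50;0 0 0 0 0 -0.95 50;0 0 0 0 0 -0.95 50;0 0 0 0 0 -0.95 50;0 0 0 0 0 -0.95 50"
}}

```text
t: 2.87
position: [428.0, -260.8, 350.9]
eef_rot: [[0.822, 0.57, -0.001], [0.57, -0.822, 0.0], [-0.001, -0.0, -1.0]]
force: [0.5, 0.5, -0.1]
opening: 42.8
```

```bash
cat >> h.py <<'E'
from scipy.spatial.transform import Rotation as Ro
def go(p,R):
    from plant import arm
    s=arm.observe(); R0=s["eef_rot"]; d=R0.T@(np.array(p)-s["position"]); r=Ro.from_matrix(R0.T@R).as_rotvec()
    print("t",round(s["t"],2),"q",s["joint_positions"].round(2),"p",s["position"].round(1),"F",s["force"].round(1),"open",round(s["opening"],1))
    print("MOVE",d.round(1),r.round(3),"rows",round(max(np.linalg.norm(d)/41.7,np.degrees(np.linalg.norm(r))/7.16),1))
def rot(x,z):
    z=np.array(z,float);z/=np.linalg.norm(z);x=np.array(x,float);x-=z*(x@z);x/=np.linalg.norm(x);return np.c_[x,np.cross(z,x),z]
hh=np.array([-.49,-.10,.866]); GR=rot((-.2,.98,0),-hh); HM=np.array([450.04,-365.2,167.2])-37*hh
E
python3 - <<'E'
from h import *
go(HM-19*hh+140*hh,GR)
f=load("side1");t=load("top1")
print("pin",tri(t,(160.85,165.57),f,(215.83,154.98)), onz(t,(160.85,165.57),79))
E
```

```text
t 2.87 q [-0.55  0.05  0.38  1.9  -0.    0.42] p [ 428.  -260.8  350.9] F [ 0.5  0.5 -0.1] open 42.8
MOVE [-79.9  81.8 111. ] [-0.463  0.305 -1.138] rows 10.1
pin (array([540.58714778, 315.17630915,  79.57118921]), np.float64(0.2668138554934288)) [540.7950816  315.22284061  79.        ]
```

Emit:
{"op": "carry_out", "data": {
  "commands": "-80 82 111 -0.463 0.305 -1.138 50;-80 82 111 -0.463 0.305 -1.138 50;-80 82 111 -0.463 0.305 -1.138 50;-80 82 111 -0.463 0.305 -1.138 50;-80 82 111 -0.463 0.305 -1.138 50;-80 82 111 -0.463 0.305 -1.138 50;-80 82 111 -0.463 0.305 -1.138 50;-80 82 111 -0.463 0.305 -1.138 50"
}}

```text
t: 3.53
position: [407.8, -373.4, 240.0]
eef_rot: [[0.042, 0.91, 0.412], [0.998, -0.059, 0.028], [0.049, 0.41, -0.911]]
force: [1.3, -0.3, 0.1]
opening: 42.6
```

Run:
```python
from h import *
go(HM-19*hh+90*hh,GR)
```

```text
t 3.53 q [-0.92 -0.17 -0.11  1.38  0.35 -0.82] p [ 407.8 -373.4  240. ] F [ 1.3 -0.3  0.1] open 42.6
MOVE [ 3.7  5.2 50.1] [-0.095  0.067 -0.239] rows 2.1
```

Emit:
{"op": "carry_out", "data": {
  "commands": "3.7 5.2 50 -0.095 0.067 -0.239 50;3.7 5.2 50 -0.095 0.067 -0.239 50;3.7 5.2 50 -0.095 0.067 -0.239 50;3.7 5.2 50 -0.095 0.067 -0.239 50;3.7 5.2 50 -0.095 0.067 -0.239 50"
}}

```text
t: 3.95
position: [434.3, -368.6, 198.1]
eef_rot: [[-0.192, 0.851, 0.488], [0.981, 0.166, 0.098], [0.002, 0.498, -0.867]]
force: [0.0, -0.2, 0.0]
opening: 42.7
```

Run:
```python
from h import *
go(HM-19*hh,GR)
f=grab("side","side2");t=grab("top","top2")
a=cv2.resize(crop(f,290,205,370,275,1),(400,350),interpolation=cv2.INTER_CUBIC);b=cv2.resize(crop(t,350,130,430,200,1),(400,350),interpolation=cv2.INTER_CUBIC)
cv2.imwrite("pics/g2.png",np.hstack([a,b]))
```

```text
t 3.95 q [-0.93 -0.14 -0.19  1.28  0.47 -1.07] p [ 434.3 -368.6  198.1] F [ 0.  -0.2  0. ] open 42.7
MOVE [ 0.4 -1.3 90.8] [-0.002  0.002 -0.008] rows 2.2
```

View pics/g2.png

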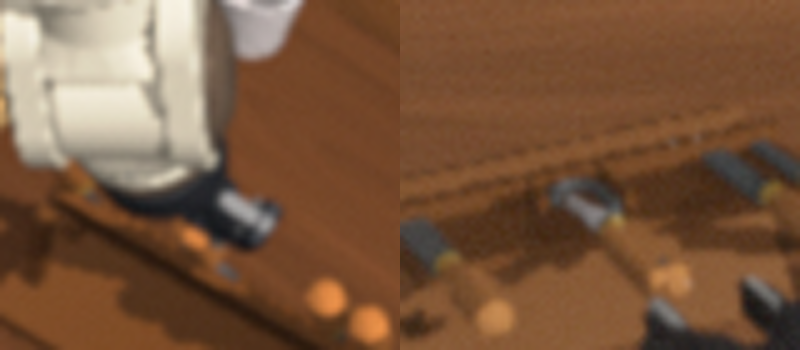

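The fingers stand on both sides of the hook's handle axis (tips at (660,310) and (755,285), handle end at (672,275) in the top half). Advance along the handle and close.

Emit:
{"op": "carry_out", "data": {
  "commands": "0.4 -1.3 45 0 0 -0.008 50;0.4 -1.3 60 0 0 -0.008 50;0.4 -1.3 75 0 0 -0.008 50;0.4 -1.3 90.5 0 0 -0.008 50;0.4 -1.3 90.5 0 0 -0.008 50;0.4 -1.3 90.5 0 0 -0.008 50"
}}

```text
t: 4.55
position: [478.3, -358.0, 118.4]
eef_rot: [[-0.204, 0.849, 0.488], [0.979, 0.177, 0.101], [-0.001, 0.498, -0.867]]
force: [-0.7, -0.3, 0.8]
opening: 42.8
```

Emit:
{"op": "carry_out", "data": {
  "commands": "0 0 0 0 0 0 10;0 0 0 0 0 0 10;0 0 0 0 0 0 10;0 0 0 0 0 0 10;0 0 0 0 0 0 10;0 0 0 0 0 0 10"
}}

```text
t: 5.05
position: [478.5, -359.1, 119.6]
eef_rot: [[-0.203, 0.848, 0.49], [0.979, 0.178, 0.099], [-0.004, 0.5, -0.866]]
force: [-2.1, -0.9, 5.8]
opening: 23.5
```

Run:
```python
from h import *
go(HM-19*hh+110*hh,GR)
```

```text
t 5.05 q [-0.85 -0.1  -0.31  1.08  0.45 -0.99] p [ 478.5 -359.1  119.6] F [-2.1 -0.9  5.8] open 23.5
MOVE [  -0.4   -1.4 -109.8] [-0.     0.001  0.005] rows 2.6
```

Emit:
{"op": "carry_out", "data": {
  "commands": "0 0 -20 0 0 0 10;0 0 -45 0 0 0 10;0 0 -75 0 0 0 10;0 0 -110 0 0 0 10;0 0 -150 0 0 0 10;0 0 -170 0 0 0 10;0 0 -170 0 0 0 10;0 0 -170 0 0 0 10"
}}

```text
t: 5.72
position: [394.8, -376.1, 266.0]
eef_rot: [[-0.203, 0.848, 0.489], [0.979, 0.177, 0.099], [-0.003, 0.499, -0.867]]
force: [-0.2, -0.6, -1.5]
opening: 23.1
```

Run:
```python
from h import *
c,s=np.cos(-.31),np.sin(-.31)
# hook x = perpendicular to pin, toward +y
R=rot((-s,c,0),(0,0,-1)); print(R.round(3))
go((470,60,320),R)
```

```text
[[ 0.305  0.952  0.   ]
 [ 0.952 -0.305  0.   ]
 [ 0.     0.    -1.   ]]
t 5.72 q [-1.01 -0.16 -0.07  1.45  0.49 -1.16] p [ 394.8 -376.1  266. ] F [-0.2 -0.6 -1.5] open 23.1
MOVE [411.6 167.9  33. ] [ 0.512 -0.131  0.503] rows 10.7
```

Emit:
{"op": "carry_out", "data": {
  "commands": "290 118 23 0.36 -0.09 0.35 10;290 118 23 0.36 -0.09 0.35 10;290 118 23 0.36 -0.09 0.35 10;290 118 23 0.36 -0.09 0.35 10;290 118 23 0.36 -0.09 0.35 10;290 118 23 0.36 -0.09 0.35 10;290 118 23 0.36 -0.09 0.35 10;290 118 23 0.36 -0.09 0.35 10"
}}

```text
t: 6.38
position: [447.3, -65.2, 302.2]
eef_rot: [[0.151, 0.977, 0.153], [0.988, -0.154, 0.007], [0.03, 0.15, -0.988]]
force: [0.9, -0.7, -1.6]
opening: 23.1
```

```bash
cat >> h.py <<'E'
PIN=np.array([540.6,315.2,77.]); HX=np.array([.305,.952,0]); RV=rot(HX,(0,0,-1))
E
python3 - <<'E'
from h import *
go(PIN-90*HX+[0,0,86+60],RV)
E
```

```text
t 6.38 q [-0.16 -0.26 -0.01  1.66  0.03 -0.01] p [447.3 -65.2 302.2] F [ 0.9 -0.7 -1.6] open 23.1
MOVE [298.7   7.1  90.4] [ 0.148 -0.042  0.156] rows 7.5
```

Emit:
{"op": "carry_out", "data": {
  "commands": "299 7 90 0.148 -0.042 0.156 10;299 7 90 0.148 -0.042 0.156 10;299 7 90 0.148 -0.042 0.156 10;299 7 90 0.148 -0.042 0.156 10;299 7 90 0.148 -0.042 0.156 10;299 7 90 0.148 -0.042 0.156 10;299 7 90 0.148 -0.042 0.156 10;299 7 90 0.148 -0.042 0.156 10"
}}

```text
t: 7.05
position: [512.8, 230.7, 220.7]
eef_rot: [[0.304, 0.953, -0.002], [0.953, -0.304, -0.002], [-0.002, -0.001, -1.0]]
force: [0.6, -0.5, -1.0]
opening: 23.5
```

Emit:
{"op": "carry_out", "data": {
  "commands": "0 0 0 0 0 0 10;0 0 0 0 0 0 10;0 0 0 0 0 0 10"
}}

```text
t: 7.3
position: [513.0, 226.7, 223.6]
eef_rot: [[0.306, 0.952, 0.0], [0.952, -0.306, -0.002], [-0.002, 0.001, -1.0]]
force: [-0.6, 0.1, -1.2]
opening: 23.2
```

Run:
```python
from h import *
go(PIN-90*HX+[0,0,86+60],RV)
from plant import arm
s=arm.observe(); print(s["eef_rot"].round(3).tolist())
f=grab("side","side3")
o=s["position"]+86*s["eef_rot"][:,2]; u=proj(f,o)[0]; print("pred origin",o.round(1),u, "tip",proj(f,o+s["eef_rot"]@[13.5,0,-10]))
x,y=u.astype(int); print(x,y); x0,y0=x-45,y-45
a=crop(f,x0,y0,x0+110,y0+85,7); print("org",x0,y0); cv2.imwrite("pics/h3.png",a)
```

```text
t 7.3 q [ 0.42  0.11  0.19  1.65 -0.    0.73] p [513.  226.7 223.6] F [-0.6  0.1 -1.2] open 23.2
MOVE [ 2.8 -0.8  0.6] [ 0.001  0.002 -0.001] rows 0.1
[[0.306, 0.952, 0.0], [0.952, -0.306, -0.002], [-0.002, 0.001, -1.0]]
pred origin [513.1 226.5 137.6] [224.02488966 157.19836246] tip [[222.73438019 153.22364599]]
224 157
org 179 112
```

View pics/h3.png

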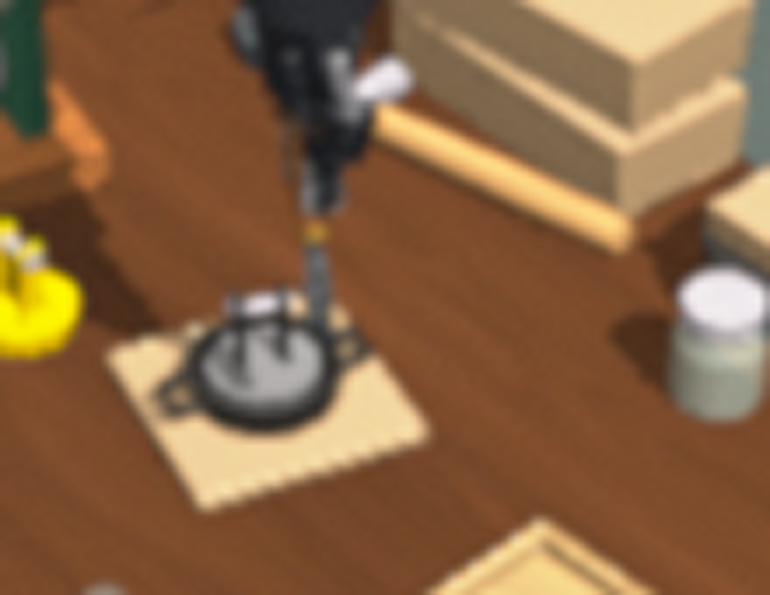

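The side crop shows the hook hanging vertical and edge-on at x≈316, with the brass ferrule at (316,233) and the pin at (258,302). Check the ferrule height against the prediction.

Run:
```python
from h import *
from plant import arm
s=arm.observe(); R=s["eef_rot"]; o=s["position"]+86*R[:,2]
f=load("side3"); g=f["pixels"].astype(int)[140:150,218:231]
m=(g[...,0]-g[...,2]>90); ys,xs=np.where(m); print("brass px",xs.mean()+218,ys.mean()+140,len(xs),ys.min()+140,ys.max()+140)
for z in (58,60,63,66,68): print(z,proj(f,o-R[:,2]*z-R[:,0]*5)[0].round(2))
print("pin proj",proj(f,PIN), "hook origin at goal",proj(f,[PIN+[0,0,-20]]))
for y in range(144,160): print(y,g[y-140,3:9].sum(1).tolist() if y<150 else f["pixels"][y,219:230].sum(1).tolist())
```

```text
brass px 223.71428571428572 144.42857142857142 7 144 145
58 [224.39 146.12]
60 [224.39 145.71]
63 [224.38 145.09]
66 [224.36 144.46]
68 [224.36 144.05]
pin proj [[215.87710164 155.45521992]] hook origin at goal [[216.00205497 159.16160087]]
144 [239, 274, 330, 338, 289, 256]
145 [244, 274, 328, 353, 303, 260]
146 [244, 268, 300, 304, 273, 246]
147 [255, 255, 266, 273, 257, 243]
148 [268, 267, 277, 297, 287, 247]
149 [273, 287, 296, 320, 304, 259]
150 [258, 262, 276, 289, 290, 304, 295, 263, 249, 242, 235]
151 [241, 251, 262, 287, 277, 277, 284, 266, 255, 250, 243]
152 [231, 254, 258, 278, 281, 277, 283, 282, 268, 255, 248]
153 [289, 342, 332, 297, 298, 293, 282, 280, 273, 259, 261]
154 [364, 475, 486, 378, 306, 282, 266, 282, 283, 270, 265]
155 [358, 507, 577, 454, 306, 266, 272, 337, 339, 293, 269]
156 [262, 413, 493, 414, 305, 267, 297, 409, 438, 358, 279]
157 [167, 259, 314, 288, 262, 241, 281, 425, 495, 417, 288]
158 [169, 200, 229, 211, 197, 196, 248, 381, 454, 393, 270]
159 [229, 304, 359, 307, 213, 166, 197, 266, 304, 281, 233]
```

Emit:
{"op": "carry_out", "data": {
  "commands": "0 0.7 30 0 0 0 10;0 0.7 60 0 0 0 10;0 0.7 82 0 0 0 10;0 0.7 82 0 0 0 10;30 0.7 82 0 0 0 10;55 0.7 82 0 0 0 10;63 0.7 82 0 0 0 10;63 0.7 82 0 0 0 10"
}}

```text
t: 8.02
position: [534.4, 287.3, 144.1]
eef_rot: [[0.306, 0.952, 0.004], [0.952, -0.306, 0.0], [0.001, 0.003, -1.0]]
force: [-0.1, -0.9, -1.0]
opening: 23.1
```

Emit:
{"op": "carry_out", "data": {
  "commands": "0 0 0 0 0 0 10;0 0 0 0 0 0 10"
}}

```text
t: 8.18
position: [533.8, 285.4, 143.7]
eef_rot: [[0.307, 0.952, 0.003], [0.952, -0.307, -0.001], [0.0, 0.003, -1.0]]
force: [-0.3, 0.1, -1.2]
opening: 23.6
```

Run:
```python
from h import *
from plant import arm
go(PIN+[0,0,85-20],RV)
f=grab("side","side4"); t=grab("top","top4")
a=cv2.resize(crop(f,190,125,245,180,1),(400,400),interpolation=cv2.INTER_CUBIC);b=cv2.resize(crop(t,135,140,190,195,1),(400,400),interpolation=cv2.INTER_CUBIC)
cv2.imwrite("pics/h4.png",np.hstack([a,b]))
```

```text
t 8.18 q [ 0.49  0.2   0.14  1.5  -0.    0.8 ] p [533.8 285.4 143.7] F [-0.3  0.1 -1.2] open 23.6
MOVE [30.5 -2.6  1.7] [ 0.003 -0.    -0.002] rows 0.7
```

View pics/h4.png

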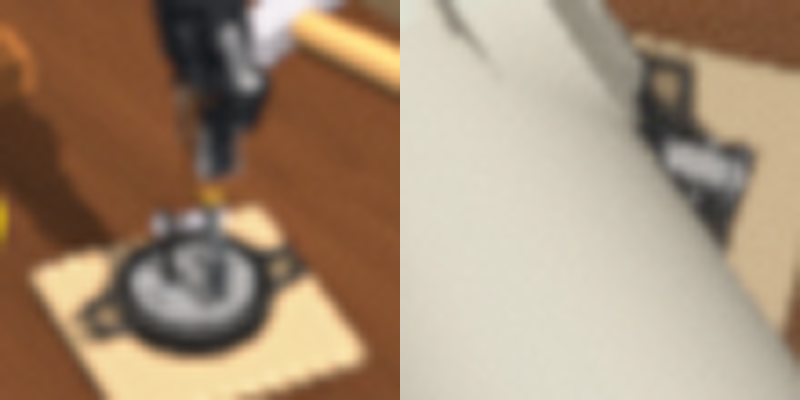

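Side half: the hook shank is at x≈213, about 2 mm right of the line through the pin centre (188), which agrees with the numbers. The top view is blocked by the arm. Correct and push in.

Emit:
{"op": "carry_out", "data": {
  "commands": "0 -2.4 1.5 0 0 0 10;8 -2.4 1.5 0 0 0 10;14 -2.4 1.5 0 0 0 10;20 -2.4 1.5 0 0 0 10;25 -2.4 1.5 0 0 0 10;28 -2.4 1.5 0 0 0 10;31 -2.4 1.5 0 0 0 10;31 -2.4 1.5 0 0 0 10"
}}

```text
t: 8.95
position: [541.0, 317.1, 141.1]
eef_rot: [[0.306, 0.952, 0.002], [0.952, -0.306, -0.001], [-0.0, 0.002, -1.0]]
force: [-0.5, -1.1, -0.1]
opening: 23.5
```

Emit:
{"op": "carry_out", "data": {
  "commands": "0 0 0 0 0 0 10;0 0 0 0 0 0 10"
}}

```text
t: 9.12
position: [540.9, 316.5, 141.4]
eef_rot: [[0.306, 0.952, 0.002], [0.952, -0.306, -0.001], [-0.0, 0.002, -1.0]]
force: [-1.2, -0.3, -0.8]
opening: 22.9
```

Run:
```python
from h import *
go(PIN+[0,0,85-20],RV)
f=grab("side","side5"); white(f,208,148,224,162,150)
```

```text
t 9.12 q [ 0.53  0.26  0.19  1.51 -0.    0.84] p [540.9 316.5 141.4] F [-1.2 -0.3 -0.8] open 22.9
MOVE [-1.3  0.2 -0.6] [ 0.002  0.    -0.001] rows 0.0
blob 5 [221.75 155.15] dir [-0.98 -0.19] len 4.6
blob 4 [221.53 160.77] dir [-0.95 -0.32] len 3.5
```

Emit:
{"op": "carry_out", "data": {
  "commands": "1.2 0 0 0 0 0 10;1.2 0 -4 0 0 0 10;1.2 0 -8 0 0 0 10;1.2 0 -12 0 0 0 10;1.2 0 -15 0 0 0 10;1.2 0 -18 0 0 0 10;1.2 0 -20 0 0 0 10;1.2 0 -20 0 0 0 10"
}}

```text
t: 9.83
position: [541.5, 317.9, 162.1]
eef_rot: [[0.306, 0.952, 0.003], [0.952, -0.306, -0.0], [0.001, 0.003, -1.0]]
force: [0.4, 0.2, -1.2]
opening: 23.3
```

Emit:
{"op": "carry_out", "data": {
  "commands": "0 0 -1 0 0 0 10;0 0 -2 0 0 0 10;0 0 -3 0 0 0 10;0 0 -4 0 0 0 10;0 0 -5 0 0 0 10;0 0 -6 0 0 0 10;0 0 -6 0 0 0 10"
}}

```text
t: 10.42
position: [541.1, 317.6, 166.9]
eef_rot: [[0.306, 0.952, 0.002], [0.952, -0.306, -0.001], [-0.001, 0.002, -1.0]]
force: [0.5, 0.5, -7.1]
opening: 23.4
```

Run:
```python
from h import *
go(PIN+[0,0,85],RV)
f=grab("side","side6"); t=grab("top","top6")
a=cv2.resize(crop(f,185,115,245,175,1),(600,600),interpolation=cv2.INTER_CUBIC); cv2.imwrite("pics/h6.png",a)
```

```text
t 10.42 q [ 0.53  0.26  0.25  1.56 -0.    0.84] p [541.1 317.6 166.9] F [ 0.5  0.5 -7.1] open 23.4
MOVE [-2.5  0.3  4.9] [ 0.002  0.001 -0.001] rows 0.1
```

View pics/h6.png

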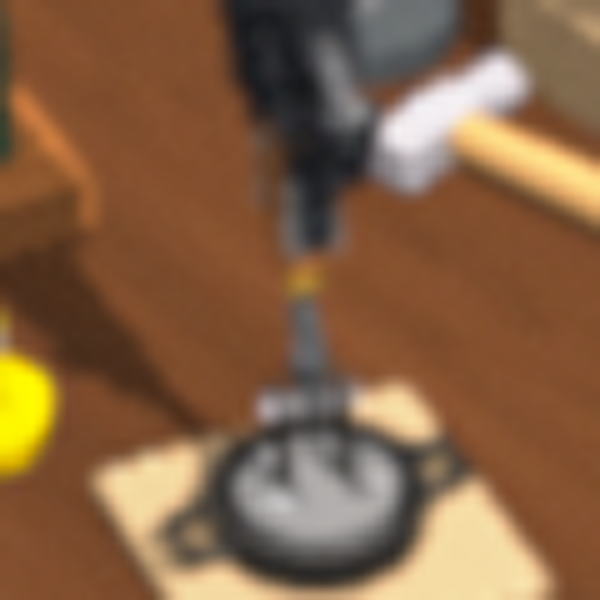

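The force of -7 N and the hook origin at about pin+4 mm mean the pin is seated in the bowl. The view shows the shank centred between the lugs (x≈308, pin ends at 262 and 350). Centre the hook over the pin, then lift slowly.

Emit:
{"op": "carry_out", "data": {
  "commands": "-2 0 -1 0 0 0 10;-2 0 -3 0 0 0 10;-2 0 -6 0 0 0 10;-2 0 -9 0 0 0 10;-2 0 -12 0 0 0 10;-2 0 -15 0 0 0 10;-2 0 -18 0 0 0 10;-2 0 -21 0 0 0 10"
}}

```text
t: 11.18
position: [540.6, 315.9, 188.8]
eef_rot: [[0.306, 0.952, 0.002], [0.952, -0.306, -0.001], [0.0, 0.003, -1.0]]
force: [-0.4, -0.4, -8.0]
opening: 23.5
```

Emit:
{"op": "carry_out", "data": {
  "commands": "0 0 -6 0 0 0 10;0 0 -14 0 0 0 10;0 0 -22 0 0 0 10;0 0 -30 0 0 0 10;0 0 -38 0 0 0 10;0 0 -45 0 0 0 10;0 0 -50 0 0 0 10;0 0 -50 0 0 0 10"
}}

```text
t: 11.85
position: [540.8, 316.1, 239.9]
eef_rot: [[0.306, 0.952, 0.004], [0.952, -0.306, 0.0], [0.002, 0.004, -1.0]]
force: [0.7, 0.1, -6.9]
opening: 23.2
```

Run:
```python
from h import *
go(PIN+[0,0,85],RV)
t=load("top1")
hsv=cv2.cvtColor(t["pixels"],cv2.COLOR_RGB2HSV).astype(int)
x0,y0,x1,y1=222,140,325,215; h=hsv[y0:y1,x0:x1]
print(hsv[177,273],hsv[145,260],hsv[177,228])
m=((h[...,2]>165)&(h[...,1]<135)).astype(np.uint8)
c=max(cv2.findContours(m,0,1)[0],key=cv2.contourArea); r=cv2.minAreaRect(c); bx=cv2.boxPoints(r)+[x0,y0]
P=np.array([onz(t,u,20) for u in bx]); print("tray",P.mean(0).round(1),P.round(0)[:,:2].tolist(),np.linalg.norm(np.diff(P,axis=0),axis=1).round(0))
```

```text
t 11.85 q [ 0.53  0.28  0.41  1.7  -0.    0.84] p [540.8 316.1 239.9] F [ 0.7  0.1 -6.9] open 23.2
MOVE [-1.  -0.2 77.9] [ 0.004 -0.001 -0.001] rows 1.9
[ 19  90 213] [ 13 142 120] [ 13 155  97]
tray [ 504.5 -103.2   20. ] [[621.0, -40.0], [617.0, -175.0], [389.0, -165.0], [392.0, -32.0]] [136. 228. 133.]
```

Run:
```python
from h import *
t=load("top0")
h=cv2.cvtColor(t["pixels"],cv2.COLOR_RGB2HSV).astype(int)
x0,y0,x1,y1=222,140,325,215; h=h[y0:y1,x0:x1]
m=((h[...,2]>160)&(h[...,1]<135)).astype(np.uint8)
c=max(cv2.findContours(m,0,1)[0],key=cv2.contourArea); r=cv2.minAreaRect(c); bx=cv2.boxPoints(r)+[x0,y0]
P=np.array([onz(t,u,20) for u in bx]); print("tray",P.mean(0).round(1),P.round(0)[:,:2].tolist(),np.linalg.norm(np.diff(P,axis=0),axis=1).round(0),(bx/.64).round())
```

```text
tray [507.7 -14.2  20. ] [[588.0, 114.0], [602.0, -133.0], [427.0, -140.0], [414.0, 103.0]] [247. 175. 244.] [[360. 237.]
 [485. 227.]
 [493. 315.]
 [367. 325.]]
```

Emit:
{"op": "carry_out", "data": {
  "commands": "-5 1.3 0 0 0 0 10;-14.5 3.8 0 0 0 0 10;-29 7.6 0 0 0 0 10;-48 12.6 0 0 0 0 10;-70 18 0 0 0 0 10;-92 24 0 0 0 0 10;-114 29.7 0 0 0 0 10;-135.5 35.3 0 0 0 0 10"
}}

```text
t: 12.52
position: [531.8, 173.5, 238.2]
eef_rot: [[0.307, 0.952, 0.002], [0.952, -0.307, -0.001], [-0.001, 0.002, -1.0]]
force: [1.3, -1.1, -7.2]
opening: 23.3
```

Emit:
{"op": "carry_out", "data": {
  "commands": "-22 5.8 0 0 0 0 10;-44 11.5 0 0 0 0 10;-66 17 0 0 0 0 10;-87 22.7 0 0 0 0 10;-106 27.7 0 0 0 0 10;-121 31.5 0 0 0 0 10;-131 34 0 0 0 0 10;-135.5 35.3 0 0 0 0 10"
}}

```text
t: 13.18
position: [523.9, 34.1, 238.5]
eef_rot: [[0.308, 0.951, 0.002], [0.951, -0.308, -0.001], [-0.001, 0.003, -1.0]]
force: [-0.3, -0.3, -7.7]
opening: 23.1
```

Emit:
{"op": "carry_out", "data": {
  "commands": "0 0 5 0 0 0 10;0 0 12 0 0 0 10;0 0 20 0 0 0 10;0 0 28 0 0 0 10;0 0 36 0 0 0 10;0 0 44 0 0 0 10;0 0 50 0 0 0 10;0 0 50 0 0 0 10"
}}

```text
t: 13.85
position: [524.2, 36.4, 186.7]
eef_rot: [[0.306, 0.952, 0.0], [0.952, -0.306, -0.001], [-0.001, 0.0, -1.0]]
force: [-0.2, -0.2, -8.0]
opening: 23.3
```

Run:
```python
from h import *
from plant import arm
go((525,36,166.5-9),RV)
f=grab("side","side7"); p=proj(f,[525,36,50])[0].astype(int); print(p,proj(f,[525,36,94]),proj(f,[525,36,91-59]))
x0,y0=p-[40,40]; a=crop(f,x0,y0,x0+80,y0+70,8); cv2.imwrite("pics/l7.png",a); print(x0,y0)
```

```text
t 13.85 q [ 0.07  0.02  0.02  1.57 -0.    0.38] p [524.2  36.4 186.7] F [-0.2 -0.2 -8. ] open 23.3
MOVE [-0.1  0.9 29.2] [ 0.     0.001 -0.001] rows 0.7
[257 197] [[258.44804916 189.28883114]] [[257.8134025  200.87972975]]
217 157
```

View pics/l7.png

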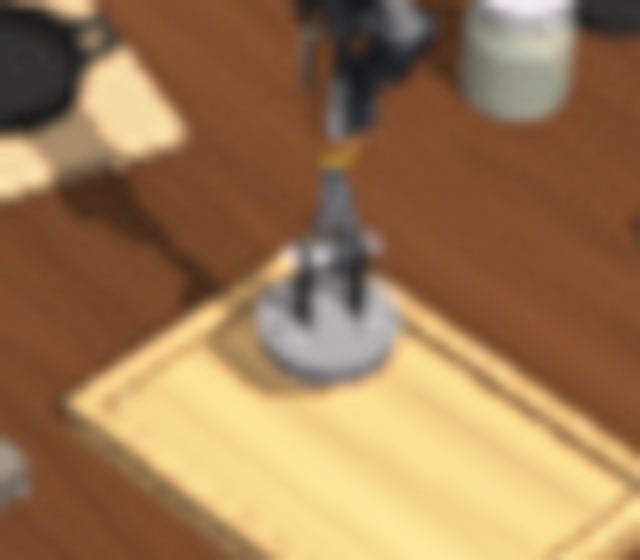

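The cake hangs level above the tray floor, clear of the walls (cake at (328,325), tray corner at (330,240)). Lower slowly.

Emit:
{"op": "carry_out", "data": {
  "commands": "0 0 5 0 0 0 10;0 0 10 0 0 0 10;0 0 15 0 0 0 10;0 0 19 0 0 0 10;0 0 22 0 0 0 10;0 0 24 0 0 0 10;0 0 25 0 0 0 10;0 0 26 0 0 0 10"
}}

```text
t: 14.57
position: [524.8, 36.2, 162.5]
eef_rot: [[0.306, 0.952, 0.002], [0.952, -0.306, -0.001], [0.0, 0.003, -1.0]]
force: [-0.5, 0.7, -7.2]
opening: 23.4
```

Emit:
{"op": "carry_out", "data": {
  "commands": "0 0 0.5 0 0 0 10;0 0 1 0 0 0 10;0 0 1.5 0 0 0 10;0 0 2 0 0 0 10;0 0 2.5 0 0 0 10;0 0 3 0 0 0 10;0 0 3.5 0 0 0 10;0 0 4 0 0 0 10"
}}

```text
t: 15.23
position: [524.9, 36.2, 158.5]
eef_rot: [[0.306, 0.952, 0.002], [0.952, -0.306, -0.001], [0.0, 0.003, -1.0]]
force: [0.5, -0.3, -7.7]
opening: 23.8
```

Emit:
{"op": "carry_out", "data": {
  "commands": "0 0 1 0 0 0 10;0 0 2 0 0 0 10;0 0 3 0 0 0 10;0 0 3 0 0 0 10"
}}

```text
t: 15.57
position: [525.2, 36.2, 156.1]
eef_rot: [[0.306, 0.952, 0.004], [0.952, -0.306, -0.001], [0.0, 0.004, -1.0]]
force: [-0.4, -1.3, -2.4]
opening: 24.0
```

Emit:
{"op": "carry_out", "data": {
  "commands": "0 0 1 0 0 0 10;0 0 2 0 0 0 10;0 0 3 0 0 0 10;0 0 3 0 0 0 10"
}}

```text
t: 15.9
position: [524.9, 36.2, 152.5]
eef_rot: [[0.306, 0.952, 0.002], [0.952, -0.306, -0.001], [0.0, 0.003, -1.0]]
force: [-0.8, -0.5, -1.5]
opening: 23.4
```

Emit:
{"op": "carry_out", "data": {
  "commands": "-4.4 0 0.1 0 0.05 0 10;-8.7 0 0.4 0 0.1 0 10;-17.4 0 1.7 0 0.2 0 10;-25.9 0 3.9 0 0.3 0 10;-34.1 0 6.9 0 0.4 0 10;-41.9 0 10.7 0 0.5 0 10;-41.9 0 10.7 0 0.5 0 10;-41.9 0 10.7 0 0.5 0 10"
}}

```text
t: 16.57
position: [511.6, -5.1, 141.1]
eef_rot: [[0.271, 0.951, 0.149], [0.835, -0.309, 0.455], [0.479, 0.001, -0.878]]
force: [1.1, 0.0, -0.7]
opening: 23.2
```

Run:
```python
from h import *
from plant import arm
go((525,36,150),RV); print(arm.observe()["ft_torque"])
f=grab("side","side8");t=grab("top","top8")
a=cv2.resize(crop(f,217,157,297,227,1),(400,350),interpolation=cv2.INTER_CUBIC);p=proj(t,[525,36,60])[0].astype(int)
b=cv2.resize(crop(t,p[0]-25,p[1]-35,p[0]+55,p[1]+35,1),(400,350),interpolation=cv2.INTER_CUBIC)
cv2.imwrite("pics/l8.png",np.hstack([a,b]))
```

```text
t 16.57 q [-0.28 -0.08 -0.23  1.4   0.5   0.04] p [511.6  -5.1 141.1] F [ 1.1  0.  -0.7] open 23.2
MOVE [42.2  0.1 12.9] [ 0.002 -0.499 -0.004] rows 4.0
[-0.53981551  0.14411163  0.02867272]
```

View pics/l8.png

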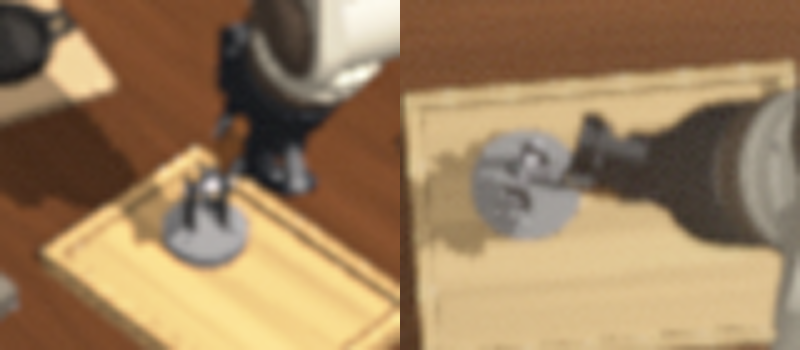

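The cake stands flat on the tray floor (side half (205,230), top half (528,185)). The hook leans towards -y and the gripper is clear of the clevis. Lean it further, then release.

Emit:
{"op": "carry_out", "data": {
  "commands": "-4.4 0 0.1 0 0.05 0 10;-8.7 0 0.4 0 0.1 0 10;-17.4 0 1.7 0 0.2 0 10;-25.9 0 3.9 0 0.3 0 10;-34.1 0 6.9 0 0.4 0 10;-34.1 0 6.9 0 0.4 0 10;-34.1 0 6.9 0 0.4 0 10"
}}

```text
t: 17.25
position: [503.9, -28.8, 118.4]
eef_rot: [[0.192, 0.952, 0.239], [0.593, -0.306, 0.745], [0.782, -0.001, -0.623]]
force: [0.0, 0.5, -0.3]
opening: 23.7
```

Emit:
{"op": "carry_out", "data": {
  "commands": "0 0 0 0 0 0 40;0 0 0 0 0 0 50;0 0 0 0 0 0 60;0 0 0 0 0 0 70;0 0 0 0 0 0 70;0 0 0 0 0 0 70;0 0 0 0 0 0 70;0 0 0 0 0 0 70"
}}

```text
t: 17.92
position: [503.9, -29.0, 119.5]
eef_rot: [[0.189, 0.952, 0.241], [0.592, -0.306, 0.745], [0.783, 0.003, -0.622]]
force: [-0.6, 0.2, -0.9]
opening: 59.8
```

Run:
```python
from h import *
from plant import arm
go((525,36,150),RV); print(arm.observe()["eef_rot"].round(2).tolist())
```

```text
t 17.92 q [-0.51  0.07 -0.27  1.46  0.88 -0.31] p [503.9 -29.  119.5] F [-0.6  0.2 -0.9] open 59.8
MOVE [66.4  0.2 34.5] [ 0.003 -0.9   -0.   ] rows 7.2
[[0.19, 0.95, 0.24], [0.59, -0.31, 0.75], [0.78, 0.0, -0.62]]
```

Now retract along the tool axis, then rise well clear.

Emit:
{"op": "carry_out", "data": {
  "commands": "0 0 -12 0 0 0 70;0 0 -28 0 0 0 70;0 0 -48 0 0 0 70;0 0 -70 0 0 0 70;0 0 -95 0 0 0 70;0 0 -120 0 0 0 70;0 0 -140 0 0 0 70;0 0 -140 0 0 0 70"
}}

```text
t: 18.58
position: [470.3, -135.9, 208.3]
eef_rot: [[0.189, 0.951, 0.244], [0.593, -0.309, 0.744], [0.783, 0.005, -0.622]]
force: [0.7, 0.4, 0.1]
opening: 60.0
```

Emit:
{"op": "carry_out", "data": {
  "commands": "40 0 -30 0 0 0 70;80 0 -60 0 0 0 70;110 0 -90 0 0 0 70;110 0 -130 0 0 0 70;110 0 -160 0 0 0 70;110 0 -160 0 0 0 70;110 0 -160 0 0 0 70"
}}

```text
t: 19.17
position: [453.8, -186.0, 388.2]
eef_rot: [[0.19, 0.95, 0.247], [0.595, -0.311, 0.741], [0.781, 0.007, -0.625]]
force: [-0.6, 0.7, -0.9]
opening: 59.7
```

Run:
```python
from h import *
from plant import arm
go((525,36,150),RV)
f=grab("side","side9");t=grab("top","top9")
a=cv2.resize(crop(f,212,157,302,237,1),(400,356),interpolation=cv2.INTER_CUBIC)
b=cv2.resize(crop(t,225,135,325,224,1),(400,356),interpolation=cv2.INTER_CUBIC)
cv2.imwrite("pics/e9.png",np.hstack([a,b]))
```

```text
t 19.17 q [-0.8   0.29  0.47  2.28  0.76 -0.7 ] p [ 453.8 -186.   388.2] F [-0.6  0.7 -0.9] open 59.7
MOVE [-40.3  -3.1 330.8] [ 0.009 -0.896 -0.003] rows 8.0
```

View pics/e9.png

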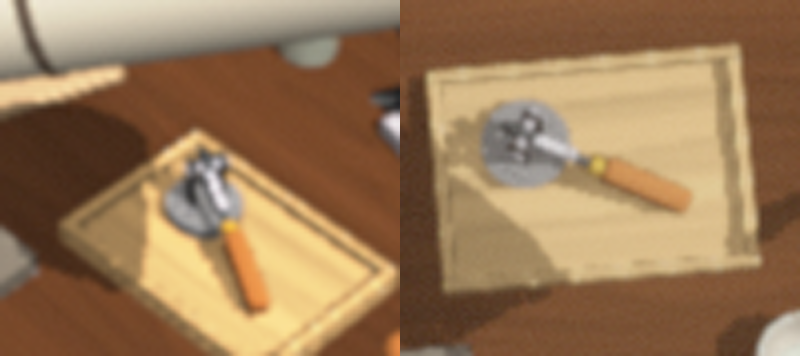

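The cake is flat in the tray. The hook is still on the pin with its handle lying inside the tray (handle end at (685,200) in the top half, (255,305) in the side half). Joint 4 is close to its limit, so I'll ease off, let things settle, compare the scene numerically and hand in.

Emit:
{"op": "carry_out", "data": {
  "commands": "-8 0 15 0 0 0 70;-15 0 30 0 0 0 70;-15 0 30 0 0 0 70;-15 0 30 0 0 0 70;-15 0 30 0 0 0 70;-15 0 30 0 0 0 70;-15 0 30 0 0 0 70;-15 0 30 0 0 0 70"
}}

```text
t: 19.93
position: [457.9, -171.8, 358.1]
eef_rot: [[0.189, 0.951, 0.246], [0.595, -0.31, 0.742], [0.781, 0.006, -0.624]]
force: [0.0, 0.2, 0.4]
opening: 59.7
```

Run:
```python
from h import *
from plant import arm
s=arm.observe(); print(s["t"],s["joint_positions"].round(3),s["position"].round(0))
a=load("top0")["pixels"];b=grab("top","top10")["pixels"];c=load("top9")["pixels"]
d=(cv2.absdiff(cv2.GaussianBlur(a,(3,3),0),cv2.GaussianBlur(b,(3,3),0)).max(2)>45).astype(np.uint8)
n,l,st,ce=cv2.connectedComponentsWithStats(d); print([(st[i].tolist()) for i in range(1,n) if st[i,4]>12])
print("settle diff in tray",cv2.absdiff(b,c)[145:215,230:320].mean())
print(arm.job_done())
```

```text
19.9333 [-0.779  0.25   0.365  2.192  0.776 -0.678] [ 458. -172.  358.]
[[298, 129, 214, 255, 21360], [153, 156, 24, 24, 439], [127, 160, 171, 119, 7340], [64, 251, 53, 20, 486], [72, 274, 8, 15, 76], [204, 274, 93, 85, 2358], [467, 285, 45, 33, 755], [225, 295, 24, 21, 245], [300, 299, 6, 9, 44], [90, 306, 7, 15, 66], [309, 313, 4, 9, 20], [380, 321, 132, 63, 5710], [247, 325, 65, 59, 784], [174, 328, 8, 9, 36], [236, 358, 6, 8, 36]]
settle diff in tray 3.4464021164021164
the job is handed in; nothing more can be done
None
```

The job is done and handed in at about 20 s on the robot's clock. I took the smaller safety hook out of the stand by its handle, pushed it onto the lead cake's pin and drew it up. Then I lifted the cake out of the mould, lowered it into the lead tray and let the hook lie over.

**What the last checks showed:**
- The cake stands flat inside the tray, clear of the walls. The hook is still on the pin, with its handle lying inside the tray. The gripper is empty and well clear.
- The wrist force was about -7 to -8 N while carrying and fell to about -1.5 N once the cake was set down. No force reading went above about 8 N, and the gripper stayed well above the clevis in every view.

**Not fully confirmed:**
- **Latch:** I could not see the flap itself. That it shut is inferred from the pin seating at full depth, and from the hook staying on through the lift, the slackening and the fall.
- **Other things on the bench:** the before-and-after top-view comparison was dominated by the moved arm and its shadow. It proves little about the bystanders; I saw none of them moved in the views I took.
- **Joint 4:** it briefly read 2.28 on the final retreat, which is its limit, so I backed it off to 2.19 before handing in. I did not print it more precisely at that moment.

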